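# Stand the fallen toy bear on the carrying tray and lift the tray level

## Robot

A 7-joint arm with a two-finger parallel gripper is mounted at the origin on the work surface. World frame = base frame: x ahead of the robot, y to its left, z up, the work surface at z = 0. Lengths are in m, angles in degrees, forces in N, time in s.
With the tool pointing down it reaches from about 0.425 to 0.875 m from the base axis. Payload 4.7 kg.
Tool frame: the origin (TCP) lies at the very end of the fingers, on their centre line; the grasp point (between the pads) lies 19 mm behind it; z points along the fingers, y is the line along which they close (so a half turn about z gives the same grasp; the last joint's range is limited). The gripper opens to 87 mm and grips with 3 to 60 N. Pads are 19 mm wide; open, the fingers measure 117 mm over their backs; the gripper's body (75 mm by 190 mm) begins 51 mm behind the grasp point.
Start: joints at [76.496, 18.392, -4.016, 83.108, 1.295, 78.541, -3.26], TCP at [0.161, -0.63, 0.183] pointing down, gripper open.
Joint ranges: [-163.93, 163.93], [-17.29, 119.83], [-79.2, 71.16], [3.27, 140.29], [-89.18, 269.18], [5.43, 117.66], [-154.24, 154.24]. Speed limits (degrees/s): [147.25, 147.25, 180, 180, 180, 180, 180].

## Interface

Orientations are given as [roll, pitch, yaw] about the fixed x, y, z axes, in that order (R = Rz(yaw) Ry(pitch) Rx(roll)).
In Python, from cell import get_obs, cams, ticket, finder gives the robot as it stands.
- The arm moves only by the shell command python3 -m creep 'ROWS' [FORCE]. ROWS is text: rows parted by semicolons, each of 5 numbers parted by spaces: the shift along the world's x, y, z in m, then the turn about the world's z in degrees, then the finger opening in m, from 0 to 0.087. A call has 1 to 8 rows; each row shifts and turns the commanded pose from where the row before left it; what a row does not reach is not made up. A row lasts 1/8 s, in which the tool goes at most 62.5 mm and 10.7 degrees, less where a joint would pass 70% of its speed; a pose out of reach is approached as far as the arm can. A call with a gripper value outside its range is refused whole. The fingers move at their own pace and stop on an object; FORCE is the grip in N (left out, the last holds). Time passes only in rows, so rows that do not move let the fingers close. It gives the time, the measured TCP pose, the force, the opening and the grip force at its end, in the units of the state.
- get_obs(): the state, without advancing time (a new reading comes with each control period).
- cams.read_camera(name): name is "side" or "top"; returns the picture (400x640x3 uint8, red, green, blue); there is no depth.
- cams.calibration(name): a dict with "fx", "fy", "cx", "cy" (pixels), "extrinsics" (4x4, takes a point from world to camera coordinates). Camera axes: x right, y down, z forward; pixel columns grow to the right and rows downward; lengths in m; the calibration is good to about 2 mm. A picture is of the moment at which its call begins. calibration takes no time and is no camera call.
- ticket.sign_off(): hands the job in; it is judged then, once.
Trained networks look in the newest picture that a camera, given by its name, has taken for a name from the list of things; names that differ only in an ending like _2 or _b are one class to them, and where a whole thing is asked for, a point or a joint stands for the part that bears it (a point fixed in the world has none). Each returns a list of dicts, best first, with "p" (0 to 1); they miss things now and then, are a little off and sometimes report something else, mostly with a low value. They report only what shows in the picture. A call takes as long as a camera call. They do not tell look-alikes from the thing itself.
- finder.masks_of(name, camera): "mask" (400x640 bool, what is visible of it) and "xy" ([column, row] in pixels, amid what is visible of it).
- finder.tip_of(name, camera): "xy" ([column, row] in pixels: a listed point, or the origin of a listed thing).
The state is a dict: "time_s": time; "qpos": joint angles; "joint_velocities": joint speeds; "effort": joint torques, N m; "tool_pos": TCP position; "tool_rot": TCP orientation; "force": force on the tool from outside, world axes, zero at the start; "wrist_torque": the same for the moment, N m; "grip_width": finger opening in m; "grasp_force": force on a finger pad.
Only numpy, scipy, OpenCV 4.12 (cv2) and the standard library are available. Lean on these libraries where they do the work, as an engineer would, in place of code of your own. Each camera call takes 0.05 s, during which the arm holds its last target. There are 200 camera calls.

## Task

The toy bear has fallen over on the table. Stand it upright on the carrying tray beside the other three figures, let go of it, then lift the tray by its wooden handle bar to about 10 cm above the table and hold it there still and level, with all four figures standing on it. Do not drop the bear, knock anything over or push things about, and do not tip the tray; finish while still holding the tray in the air.

Things in the scene. Friction and masses are not known exactly. Their poses are not given: they have to be found in the camera images.
- bear: Brown toy bear on a black 38 x 38 x 8 mm plinth, 90 g. Origin: centre of plinth underside; z up to the head, -x its front. Torso z 22 to 52 mm, 40 mm wide (y, flat sides), x -11 to 15; head z 50 to 80, 38 wide, x -15 to 19; ears and snout are not solid. Centre of mass near z 25. Starts on its back on the bare table, left of the tray, origin 19 mm up, head pointing roughly left (+y).
- tray: Light wooden carrying tray, 200 mm (own x) by 280 mm (own y), loose on the table, 0.48 kg with its handle. Origin: centre of its underside. Floor 7 mm thick, rim 7 mm thick and 20 mm high; clear floor 186 x 266 mm. At both ends (y = +-136.5 mm) 7 mm steel rods rise from the corners like an upturned V to the handle bar.
- handle: Dark wooden handle bar, fixed to the tray: 18 mm wide (own x), 22 mm high, 240 mm long (own y), flat sides. Origin: middle of the bar, on its axis, over the tray's centre, 110 mm above the tray's underside; axes parallel to the tray's.
- fox: Orange toy fox with pointed ears, same build, plinth and mass as the bear, body 76 mm tall, standing on the tray's far half. Origin: centre of the plinth's underside, z up, -x its front.
- frog: Green toy frog, same build and plinth, body 72 mm tall, standing on the tray's far half. Origin: centre of the plinth's underside, z up, -x its front.
- rabbit: White-grey toy rabbit with long ears, same build and plinth, body 70 mm tall (87 mm with the ears), standing somewhere on the tray's near half (towards the robot, own -x); the rest of the near half is free. Origin: centre of the plinth's underside, z up, -x its front.
- palette: White ceramic plate used as a palette, 160 mm across, 16 mm high. Origin: centre of the underside. Leave alone.
- paint_bottle: Teal paint bottle, 60 mm across, 150 mm tall. Origin: centre of the underside. Leave alone.
- brush_jar: Blue ceramic jar 72 mm across and 90 mm high, with brushes up to 185 mm. Origin: centre of the underside. Leave alone.
- dinosaur: Olive-green toy dinosaur on four legs, about 200 mm long (head to own -x), 75 mm tall. Origin: on the table under its belly. Leave alone.
Not all that is in view belongs to the job. What is shaped like the bear but purple is not meant.

How it is judged (in metres and radians):
On the way, in this order (a step that is already met when the one before it is completed fails the run):
1. the bear stands upright on the tray floor, let go of, while the tray still stands on the table (x of bear in the frame of tray between -0.095 and 0.095 m and y of bear in the frame of tray between -0.135 and 0.135 m and z of bear in the frame of tray between 0.003 and 0.012 m and angle between bear's own z axis and vertical below 0.15 rad and contact force between bear and the arm below 0.3 N and linear speed of bear below 0.03 m/s and height (world z) of tray below 0.01 m), for 0.3 s.
2. the tray is lifted clear of the table by its handle bar, all four figures standing on it (height (world z) of tray above 0.06 m and contact force between the fingers and handle above 5 N and angle between each of bear, fox, frog, rabbit's own z axis and vertical below 0.2 rad), for 0.2 s.
At the end, for the whole second after the job is handed in: The tray hangs from the fingers by its handle bar, touching nothing else: underside 60 to 160 mm above the table, tilted less than 5 degrees, still (under 20 mm/s and 0.1 rad/s); bear, fox, frog and rabbit all stand on the tray floor within its rim, upright within 8 degrees and untouched by the arm (height (world z) of tray between 0.06 and 0.16 m and angle between tray's own z axis and vertical below 0.09 rad and linear speed of tray below 0.02 m/s and angular speed of tray below 0.1 rad/s and contact force between the fingers and handle above 5 N and contact force between tray and table below 0.2 N and contact force between tray and palette below 0.2 N and contact force between tray and paint_bottle below 0.2 N and contact force between tray and brush_jar below 0.2 N and contact force between tray and dinosaur below 0.2 N and x of bear in the frame of tray between -0.095 and 0.095 m and y of bear in the frame of tray between -0.135 and 0.135 m and z of bear in the frame of tray between 0.003 and 0.012 m and angle between each of bear, fox, frog, rabbit's own z axis and vertical below 0.15 rad and contact force between each of bear, fox, frog, rabbit and the arm below 0.3 N and x of fox in the frame of tray between -0.095 and 0.095 m and y of fox in the frame of tray between -0.135 and 0.135 m and z of fox in the frame of tray between 0.003 and 0.012 m and x of frog in the frame of tray between -0.095 and 0.095 m and y of frog in the frame of tray between -0.135 and 0.135 m and z of frog in the frame of tray between 0.003 and 0.012 m and x of rabbit in the frame of tray between -0.095 and 0.095 m and y of rabbit in the frame of tray between -0.135 and 0.135 m and z of rabbit in the frame of tray between 0.003 and 0.012 m); the arm keeps its last pose, push and grip.
It fails at once if the bear is dropped (falls free faster than 0.6 m/s, about 2 cm) (linear speed of bear above 0.6 m/s and contact force between bear and anything else below 0.01 N).
It fails at once if the fox, frog or rabbit is knocked over (angle between any of fox, frog, rabbit's own z axis and vertical above 0.5 rad).
It fails at once if the tray is tipped by more than 15 degrees (angle between tray's own z axis and vertical above 0.26 rad).
It fails at once if another figure or the tray is pushed about (over 4 cm sideways) before the tray is lifted (height (world z) of tray below 0.01 m and distance of any of fox, frog, rabbit, tray from where it was at the start of the episode above 0.04 m).
It fails at once if the palette, bottle, brush jar or dinosaur is pushed or knocked over (moved over 25 mm) (distance of any of palette, paint_bottle, brush_jar, dinosaur from where it was at the start of the episode above 0.025 m).
It also fails if it takes over 58 s, if anything falls off the work surface, if the arm or the gripper's body presses on something with over 40 N, if the wrist force passes 120 N, or if a joint passes its speed limit or range.

## Working session

There is one attempt and no reset: what is moved stays moved. The work goes in short steps, Python scripts to look and compute and a shell command to move; the robot and the scene stay as the last step left them, time stands still between calls to the robot, and variables do not carry over. Pictures are saved under pics/ and viewed, at most 10 in all, crops included, and the job is handed in when it is done.

```bash
ls; mkdir -p pics
python3 - <<'E'
from cell import get_obs,cams,finder
import cv2,numpy as np
o=get_obs();print(o)
for c in("side","top"):
    im=cams.read_camera(c);cv2.imwrite(f"pics/{c}0.png",im[...,::-1])
    k=cams.calibration(c);print(c,k)
    for n in "bear tray handle fox frog rabbit".split():
        print(n,[(np.round(d["xy"],1).tolist(),round(d["p"],2)) for d in finder.tip_of(n,c)],[(np.round(d["xy"],1).tolist(),round(d["p"],2),int(d["mask"].sum())) for d in finder.masks_of(n,c)])
E
```

```text
pics
{'time_s': 0.0, 'qpos': array([76.4966319 , 18.43649243, -4.0175569 , 83.17736537,  1.2959412 ,
       78.53975164, -3.26158075]), 'joint_velocities': array([ 0.16663117,  0.03957023, -0.07109946,  0.0100761 , -0.00870837,
       -0.02224855,  0.00603479]), 'effort': array([ 2.26586608e-04, -4.91291535e+01, -4.03669160e-01, -3.12528241e+01,
       -6.36410387e-02,  4.36869403e-02,  1.86337852e-04]), 'tool_pos': array([ 0.16047603, -0.62921659,  0.18196938]), 'tool_rot': array([-1.79891698e+02,  6.15268050e-03,  1.43137071e+01]), 'force': array([-0.1116254 , -0.42535612,  0.07041671]), 'wrist_torque': array([0.02217981, 0.00068703, 0.02492403]), 'grasp_force': 0.0, 'grip_width': 0.08702760642838352}
side {'fx': 366.79495103091165, 'fy': 366.79495103091165, 'cx': 317.44454384886546, 'cy': 197.11938210830417, 'extrinsics': array([[-0.99027362, -0.13884566,  0.00894618,  0.54618333],
       [-0.112421  ,  0.76060965, -0.63940165,  0.05739491],
       [ 0.0819736 , -0.63418833, -0.76882085,  1.0250577 ],
       [ 0.        ,  0.        ,  0.        ,  1.        ]])}
bear [([348.7, 28
[... 780 characters left out ...]
     [ 0.20103922,  0.00726285, -0.97955627,  1.00278529],
       [ 0.        ,  0.        ,  0.        ,  1.        ]])}
bear [([270.1, 260.7], 0.83), ([216.1, 293.5], 0.61), ([240.6, 237.0], 0.57)] [([232.2, 296.9], 0.9, 530), ([227.4, 238.0], 0.78, 455), ([272.7, 242.0], 0.6, 463)]
tray [([366.5, 207.3], 0.8)] [([370.4, 211.1], 0.71, 7174), ([345.5, 185.0], 0.19, 271)]
handle [([375.7, 198.5], 0.57), ([367.9, 209.0], 0.23)] [([375.9, 199.6], 0.85, 1072)]
fox [([343.0, 187.5], 0.58)] [([344.3, 184.2], 0.87, 301)]
frog [([394.2, 189.3], 0.65)] [([395.6, 186.7], 0.86, 283), ([406.3, 121.0], 0.66, 785)]
rabbit [([357.1, 225.9], 0.82)] [([358.6, 225.1], 0.57, 279), ([345.2, 185.4], 0.39, 290)]
```

View pics/top0.png

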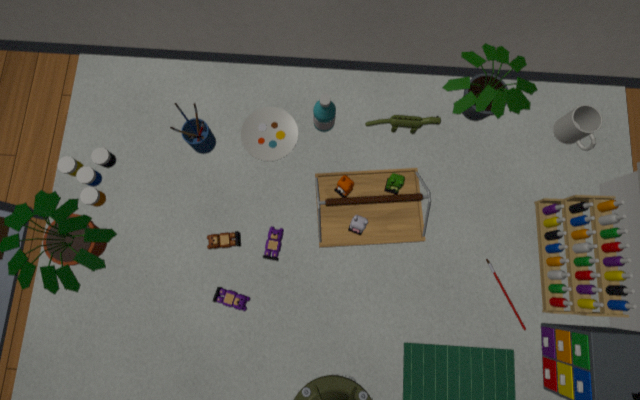

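View pics/side0.png

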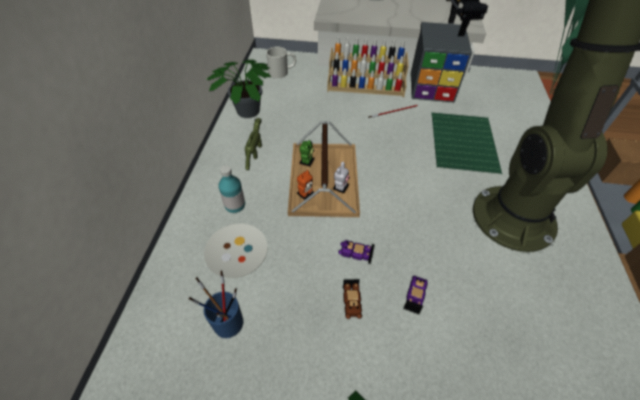

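Three bear-shaped things show in top: brown at (225,240), purple at (273,243), purple at (232,298). The brown one at (225,240), lying with its head to the left and the black plinth at about (239,239), fits. In side it is at (352,298). The tray is at (370,210), with the bar along y and the rabbit at (358,225) on the near half. I'll confirm in a crop and triangulate.

```bash
cat > h.py <<'E'
from cell import get_obs,cams,finder,ticket
import cv2,numpy as np
def P(c):
    k=cams.calibration(c);K=np.array([[k["fx"],0,k["cx"]],[0,k["fy"],k["cy"]],[0,0,1]]);return K,np.array(k["extrinsics"])
def tri(a,b):
    (K,E),(L,F)=P("top"),P("side")
    X=cv2.triangulatePoints(K@E[:3],L@F[:3],np.float64(a).reshape(2,1),np.float64(b).reshape(2,1))[:,0];return X[:3]/X[3]
def plane(c,uv,z):
    K,E=P(c);uv=np.atleast_2d(uv);d=(E[:3,:3].T@np.linalg.inv(K)@np.c_[uv,np.ones(len(uv))].T).T
    o=-E[:3,:3].T@E[:3,3];return o+d*((z-o[2])/d[:,2])[:,None]
def proj(c,X):
    K,E=P(c);v=K@(E[:3,:3]@np.asarray(X,float)+E[:3,3]);return v[:2]/v[2]
def rect(c,m,z):
    v,u=np.nonzero(m);p=plane(c,np.c_[u,v],z)[:,:2]
    return p.mean(0),cv2.minAreaRect((p*1000).astype(np.float32))
E
python3 - <<'E'
from h import *
for n,a,b in [("bear",(240.6,237),(348.7,282.4)),("tray",(366.5,207.3),(322.7,177.8)),("handle",(375.7,198.5),(324.3,151.6)),("fox",(343,187.5),(305.1,193.4)),("frog",(394.2,189.3),(304.9,164.8)),("rabbit",(357.1,225.9),(340.6,189.4))]:
    print(n,tri(a,b).round(4))
t=cv2.imread("pics/top0.png");s=cv2.imread("pics/side0.png")
for c,n,z in[("top","bear",.022),("side","bear",.022),("top","handle",.115),("top","tray",.02)]:
    cams.read_camera(c)
    for d in finder.masks_of(n,c):
        print(c,n,np.round(d["xy"]),round(d["p"],2),*rect(c,d["mask"],z))
        if n=="bear": print("  rgb",(t if c=="top" else s)[d["mask"]].mean(0)[::-1].round())
cv2.imwrite("pics/crop.png",np.hstack([cv2.resize(t[205:275,190:290],(600,420),interpolation=3)[:, :600],np.zeros((420,5,3),np.uint8)]))
E
```

```text
bear [0.4395 0.268  0.0109]
tray [ 0.5432 -0.0625  0.01  ]
handle [ 0.545  -0.0725  0.109 ]
fox [0.5903 0.0039 0.0092]
frog [ 0.6086 -0.1426 -0.0256]
rabbit [ 0.4901 -0.0405 -0.007 ]
top bear [228. 240.] 0.97 [0.42800074 0.3056199 ] ((428.1591491699219, 308.15313720703125), (42.4615364074707, 90.38428497314453), 9.988456726074219)
  rgb [82. 61. 41.]
top bear [273. 241.] 0.65 [0.42694047 0.17911833] ((428.9311828613281, 178.7061309814453), (39.522029876708984, 86.71864318847656), 82.47135162353516)
  rgb [77. 52. 71.]
side bear [350. 300.] 0.92 [0.42784317 0.31034284] ((428.4974365234375, 310.2127685546875), (40.384273529052734, 97.90482330322266), 7.848299503326416)
  rgb [91. 66. 47.]
side bear [417. 297.] 0.88 [0.28219679 0.28342479] ((281.7574157714844, 281.7133483886719), (94.31491088867188, 41.070167541503906), 75.9305191040039)
  rgb [79. 60. 72.]
side bear [352. 248.] 0.56 [0.42673547 0.18417319] ((427.96209716796875, 183.623046875), (52.74260330200195, 87.29986572265625), 84.80784606933594)
  rgb [87. 63. 89.]
top handle [373. 198.] 0.56 [ 0.53646114 -0.06392183] ((525.6132202148438, -68.19981384277344), (158.50685119628906, 279.6067199707031), 7.001287937164307)
top tray [372. 209.] 0.76 [ 0.53902262 -0.07353796] ((543.8836669921875, -81.17755126953125), (204.67491149902344, 310.9278564453125), 7.744633197784424)
```

View pics/crop.png

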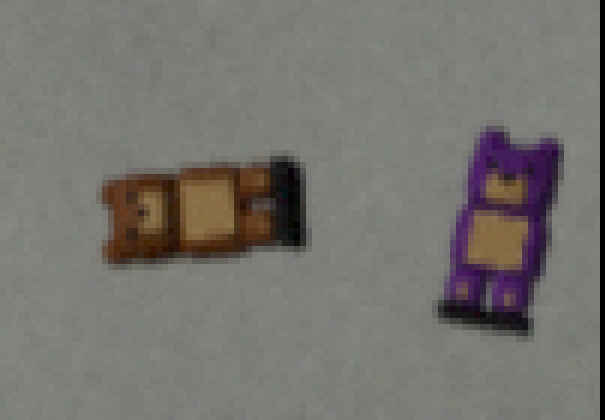

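The crop confirms it: the brown bear lies on its back, head at about (212,242) and plinth at (238,239). The purple look-alike is at (273,243). Next I'll work out the exact axes.

Run:
```python
from h import *
a=plane("top",[(207.8,242.2)],.02)[0];b=plane("top",[(240.6,238.5)],.022)[0]
print("head",a,"plinth",b,np.linalg.norm(a-b),np.degrees(np.arctan2(*(a-b)[[1,0]])))
l=plane("top",[(328,203),(422,197)],.118);print("bar",l,np.linalg.norm(l[0]-l[1]),l.mean(0),np.degrees(np.arctan2(*(l[0]-l[1])[[1,0]])))
for n,uv in dict(fox=(343,188.5),frog=(394.2,189.3),rabbit=(357.1,227.)).items(): print(n,plane("top",[uv],.012)[0], plane("side",[dict(fox=(305.1,193.4),frog=(304.9,164.8),rabbit=(340.6,189.4))[n]],.012)[0])
s=cv2.imread("pics/top0.png");c=cv2.resize(s[155:260,305:440],(800,622),interpolation=2)
for X,col in(((.5432,-.066,.0),(0,0,255)),):pass
cv2.imwrite("pics/tray.png",c[:600])
```

```text
head [0.42067315 0.35039497 0.02      ] plinth [0.43559525 0.26532123 0.022     ] 0.08639566183280414 99.94859460382428
bar [[ 0.52597488  0.04402291  0.118     ]
 [ 0.55556601 -0.18421221  0.118     ]] 0.23014540239895157 [ 0.54077044 -0.07009465  0.118     ] 97.38729931524074
fox [0.58953645 0.00361341 0.012     ] [0.58664741 0.00721447 0.012     ]
frog [ 0.59624016 -0.13536661  0.012     ] [ 0.60582184 -0.10713152  0.012     ]
rabbit [ 0.48677876 -0.03919721  0.012     ] [ 0.48665538 -0.02305756  0.012     ]
```

View pics/tray.png

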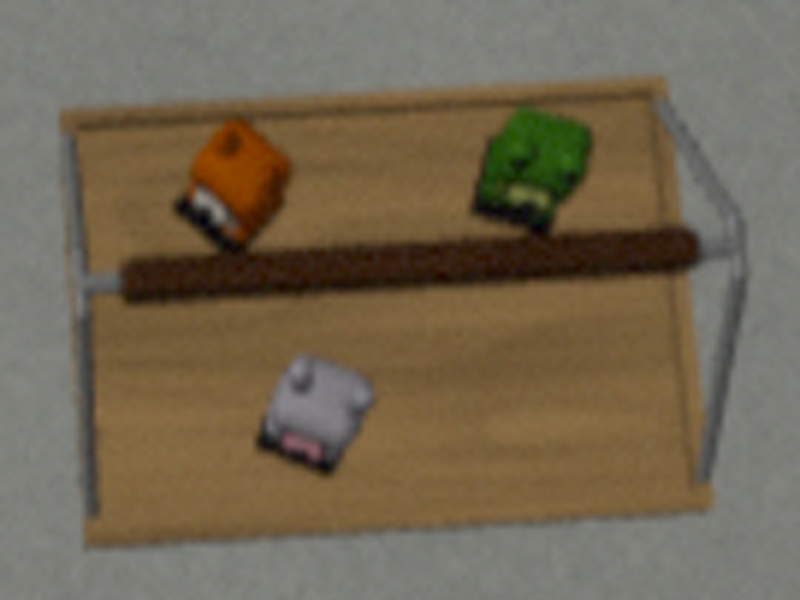

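```bash
python3 -m creep '0 0 0.04 10 0.087;0.05 0.05 0.05 10 0.087;0.05 0.05 0.02 10 0.087;0.04 0.05 0 10 0.087;0.03 0.055 0 10 0.087;0.02 0.06 0 10 0.087;0.01 0.06 0 10 0.087;0.01 0.06 0 10 0.087' 5
```

```text
time_s: 2.7
tool_pos: [0.3484, -0.2662, 0.2763]
tool_rot: [180.0, 0.0, 94.7]
force: [0.4, 0.3, 0.9]
grip_width: 0.0869
grasp_force: 0.0
```

Tray yaw is about 7.4°, with the bar centre at about (0.542, -0.070). The right part of the near half is free. The bear's origin is about (0.436, 0.2685), its axis points at 100°, and the grasp goes at z_b=70 mm.

```bash
python3 -m creep '0.04 0.05 0 0 0.07;0.04 0.05 0 0 0.07;0.03 0.06 0 0 0.07;0.01 0.06 0 0 0.07;0 0.06 0 0 0.07;0 0.06 0 0 0.07;0 0.06 0 0 0.07;-0.01 0.06 0 0 0.07'; python3 -m creep '-0.02 0.06 -0.03 3 0.07;-0.02 0.05 -0.03 2 0.07;0 0.02 -0.03 0 0.07;0 0 0 0 0.07'
```

```text
time_s: 3.7
tool_pos: [0.454, 0.187, 0.2765]
tool_rot: [179.9, 0.0, 94.3]
force: [1.1, 0.1, -1.3]
grip_width: 0.0698
grasp_force: 0.0
time_s: 4.2
tool_pos: [0.4139, 0.3095, 0.1877]
tool_rot: [-179.8, -0.0, 99.6]
force: [0.4, -0.2, 0.7]
grip_width: 0.07
grasp_force: 0.0
```

```bash
python3 -m creep '0.01 0.028 -0.04 0.5 0.07;0 0 -0.04 0 0.07;0 0 -0.04 0 0.07;0 0 -0.025 0 0.07;0 0 0 0 0.07'
python3 - <<'E'
from h import *
for c in("top","side"):
    im=cams.read_camera(c);cv2.imwrite(f"pics/{c}1.png",im[...,::-1])
o=get_obs();p=o["tool_pos"];print(p,o["tool_rot"])
a=cv2.imread("pics/top1.png");b=cv2.imread("pics/side1.png")
for c,i in(("top",a),("side",b)):
    for X in([*p[:2],0.0],[.436,.2685,.019],[.422,.347,.019]):
        cv2.circle(i,tuple(int(round(v)) for v in proj(c,X)),1,(0,255,255) if X[2] else (0,255,0),-1)
cv2.imwrite("pics/g1.png",np.hstack([cv2.resize(a[195:285,170:270],(400,360),interpolation=2),cv2.resize(b[240:340,310:410],(360,360),interpolation=2)]))
E
```

```text
time_s: 4.82
tool_pos: [0.4269, 0.3344, 0.044]
tool_rot: [-179.9, 0.1, 99.7]
force: [-0.6, -0.4, 0.5]
grip_width: 0.07
grasp_force: 0.0
[0.42784908 0.33651073 0.04606703] [ 1.79880982e+02 -1.26492370e-02  9.97022459e+01]
```

View pics/g1.png

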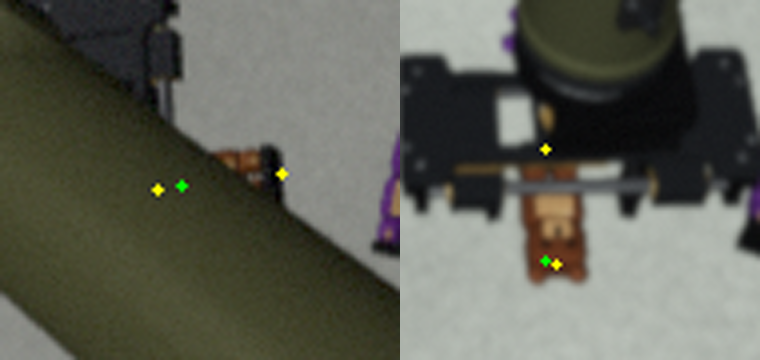

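The fingers straddle the bear's head (side crop, head at about (555,240), fingers on both sides); the top view is hidden by the arm. Descending and closing gently.

```bash
python3 -m creep '0 0 -0.02 0 0.07;0 0 -0.02 0 0.07;0 0 0 0 0.05;0 0 0 0 0.03;0 0 0 0 0.03;0 0 0 0 0.03;0 0 0 0 0.03' 5
```

```text
time_s: 5.8
tool_pos: [0.4264, 0.3369, 0.0047]
tool_rot: [180.0, -0.0, 99.8]
force: [-0.4, -0.6, -0.1]
grip_width: 0.0325
grasp_force: 0.0
```

Run:
```python
from h import *
i=cams.read_camera("side")[...,::-1].copy()
o=get_obs();p=o["tool_pos"];print(p,o["tool_rot"],o["grip_width"],o["grasp_force"])
cv2.imwrite("pics/side2.png",i)
print([(np.round(d["xy"],1),round(d["p"],2)) for d in finder.tip_of("bear","side")], proj("side",[.436,.2685,.019]),proj("side",[*p[:2],.004]))
cv2.imwrite("pics/g2.png",cv2.resize(i[240:340,300:420],(720,600),interpolation=2))
```

```text
[0.42632627 0.33684742 0.00458858] [1.79975022e+02 2.70282844e-04 9.98100852e+01] 0.03130873413711795 0.0
[(array([411.6, 308.1]), 0.64)] [349.82039658 281.06131772] [351.05291786 311.5626482 ]
```

View pics/g2.png

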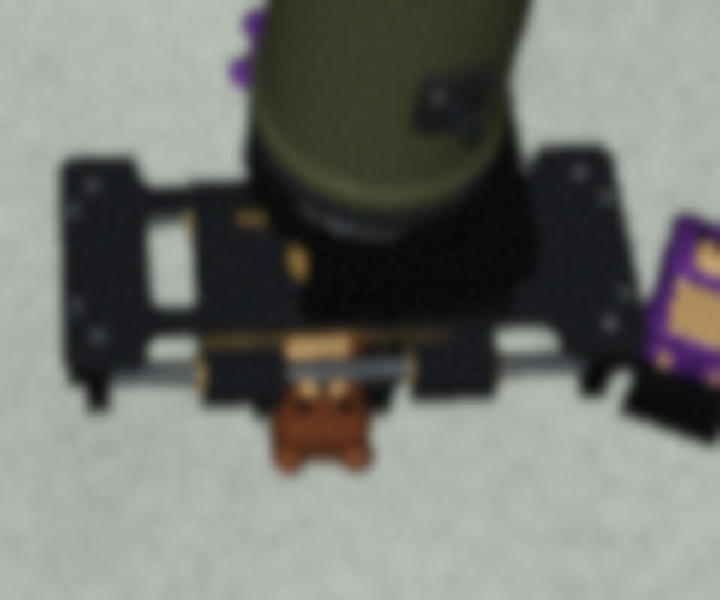

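```bash
python3 -m creep '0 0 0 0 0.0;0 0 0 0 0.0;0 0 0 0 0.0' 5
python3 - <<'E'
from h import *
i=cams.read_camera("side")[...,::-1].copy()
o=get_obs();p=o["tool_pos"];print(p,o["tool_rot"],o["grip_width"],o["grasp_force"])
print([(np.round(d["xy"],1),round(d["p"],2)) for d in finder.tip_of("bear","side")])
cv2.imwrite("pics/g3.png",cv2.resize(i[240:340,300:420],(720,600),interpolation=2))
E
```

```text
time_s: 6.28
tool_pos: [0.4262, 0.3368, 0.0044]
tool_rot: [180.0, 0.0, 99.8]
force: [-0.1, 0.8, 0.2]
grip_width: 0.0077
grasp_force: 0.0
[0.42616702 0.33680312 0.00437717] [1.79997675e+02 2.39251792e-03 9.98147301e+01] 0.004384885846804982 0.0
[(array([412.4, 310.7]), 0.66)]
```

View pics/g3.png

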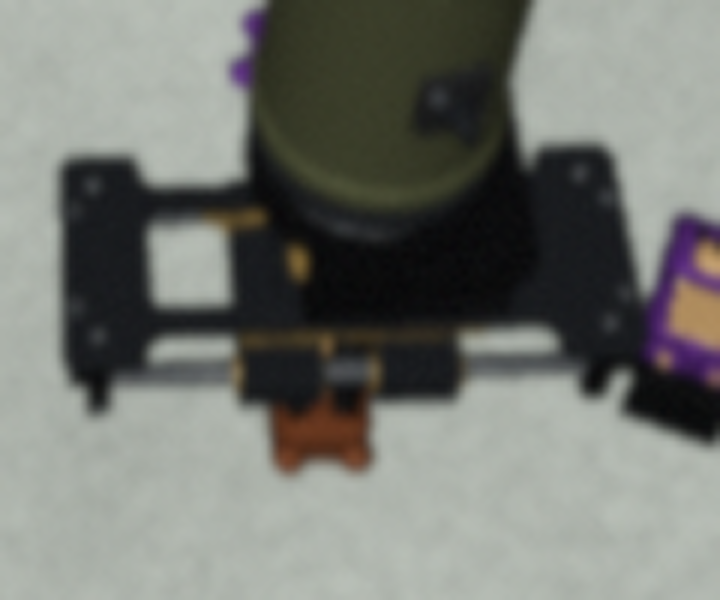

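The fingers closed right over the face: fingertips show at about px (350,307) and (358,307), in front of the bear, and it has not moved. So the true tip height looks greater than the reading. I'll test this beside the bear.

```bash
python3 -m creep '0 0 0.02 0 0.0;0 0.05 0 0 0.0;0 0.03 -0.02 0 0.0;0 0 0 0 0.0;0 0 0 0 0.0'
python3 - <<'E'
from h import *
i=cams.read_camera("side")[...,::-1].copy()
o=get_obs();p=o["tool_pos"];print(p,o["force"],o["tool_rot"],o["grip_width"])
for z in(0,.02,.04):print(z,proj("side",[*p[:2],p[2]+z]))
m=proj("side",p)
cv2.imwrite("pics/g4.png",cv2.resize(i[250:370,290:410],(600,600),interpolation=2))
E
```

```text
time_s: 7.0
tool_pos: [0.4265, 0.4166, 0.0053]
tool_rot: [180.0, 0.0, 99.8]
force: [1.0, -0.2, -0.3]
grip_width: 0.0005
grasp_force: 0.0
[0.42693185 0.41614451 0.00527328] [-0.02290805 -0.15109398  0.02753366] [1.79941697e+02 2.42708765e-02 9.97621770e+01] 0.0002958318538913506
0 [347.85523276 346.48426278]
0.02 [348.54176382 343.40217479]
0.04 [349.25602619 340.19559089]
```

View pics/g4.png

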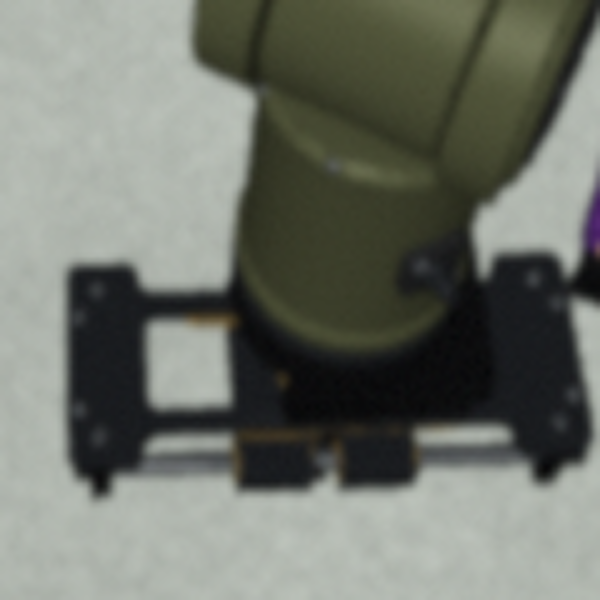

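```bash
python3 -m creep '0 0 -0.004 0 0;0 0 0 0 0'; python3 -m creep '0 0 -0.004 0 0;0 0 0 0 0';  python3 -m creep '0 0 -0.004 0 0;0 0 0 0 0'
```

```text
time_s: 7.3
tool_pos: [0.4267, 0.4158, 0.0004]
tool_rot: [180.0, 0.0, 99.7]
force: [0.3, 0.3, 0.5]
grip_width: 0.0001
grasp_force: 0.0
time_s: 7.55
tool_pos: [0.4261, 0.4164, -0.004]
tool_rot: [-180.0, 0.0, 99.8]
force: [-0.3, 0.1, 0.7]
grip_width: 0.0009
grasp_force: 0.0
time_s: 7.8
tool_pos: [0.4259, 0.4166, -0.008]
tool_rot: [-180.0, 0.0, 99.8]
force: [-0.9, 0.1, -0.0]
grip_width: 0.0006
grasp_force: 0.0
```

The reported height is below zero with no contact, so tool_pos has an offset. I'll keep feeling for the table.

```bash
python3 -m creep '0 0 -0.004 0 0;0 0 -0.004 0 0;0 0 0 0 0'|egrep "pos|force:"; python3 -m creep '0 0 -0.004 0 0;0 0 0 0 0'|egrep "pos|force:"; python3 -m creep '0 0 -0.004 0 0;0 0 0 0 0'|egrep "pos|force:"; python3 -m creep '0 0 -0.003 0 0;0 0 0 0 0'|egrep "pos|force:"
```

```text
tool_pos: [0.4259, 0.4165, -0.0161]
force: [0.0, 0.0, -0.3]
grasp_force: 0.0
tool_pos: [0.426, 0.4166, -0.0199]
force: [0.0, 0.3, -1.5]
grasp_force: 0.0
tool_pos: [0.426, 0.4165, -0.024]
force: [0.2, 1.2, 0.0]
grasp_force: 0.0
tool_pos: [0.4261, 0.4166, -0.0269]
force: [0.1, 0.1, -0.3]
grasp_force: 0.0
```

```bash
for k in 1; do python3 -m creep '0 0 -0.003 0 0;0 0 0 0 0'|egrep "pos|force:"; done; python3 -m creep '0 0 -0.003 0 0;0 0 0 0 0'|egrep "pos|force:"; python3 -m creep '0 0 -0.003 0 0;0 0 0 0 0'|egrep "pos|force:"
python3 - <<'E'
from h import *
cams.read_camera("side");cv2.imwrite("pics/g5.png",cv2.resize(cams.read_camera("side")[250:370,290:410,::-1],(600,600),interpolation=2))
E
```

```text
tool_pos: [0.4261, 0.4166, -0.0299]
force: [0.2, 0.3, 0.3]
grasp_force: 0.0
tool_pos: [0.4261, 0.4166, -0.0329]
force: [-0.1, -0.3, -0.7]
grasp_force: 0.0
tool_pos: [0.4261, 0.4166, -0.0359]
force: [0.5, 0.1, 0.5]
grasp_force: 0.0
```

View pics/g5.png

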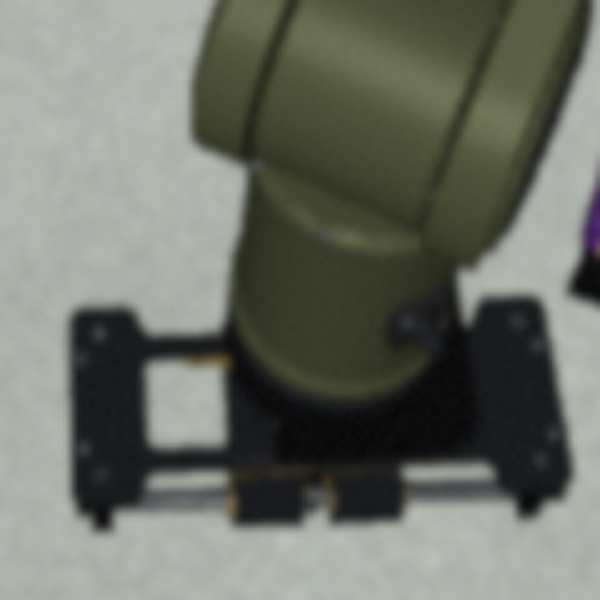

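```bash
python3 -m creep '0 0 -0.003 0 0;0 0 0 0 0'|egrep "pos|force:"; python3 -m creep '0 0 -0.003 0 0;0 0 0 0 0'|egrep "pos|force:"; python3 -m creep '0 0 -0.003 0 0;0 0 0 0 0'|egrep "pos|force:"
```

```text
tool_pos: [0.4261, 0.4167, -0.0388]
force: [-0.4, 0.3, 0.0]
grasp_force: 0.0
tool_pos: [0.4263, 0.4168, -0.0391]
force: [-3.3, -5.7, 17.8]
grasp_force: 9.1
tool_pos: [0.4264, 0.4168, -0.0392]
force: [-8.2, -12.0, 37.8]
grasp_force: 19.2
```

Run:
```python
from cell import get_obs
o=get_obs();print(o["qpos"],o["force"],o["effort"].round(1),o["tool_pos"])
```

```text
[ -3.66179664  35.90995859 -55.19119643 101.97956604  33.89273237
  60.45761448 -61.59014318] [ -8.19847234 -11.99987677  37.77976314] [ -1.8 -29.2  -8.7 -18.    1.3  -5.4  -0. ] [ 0.42637348  0.41677963 -0.03919737]
```

Contact comes at reading -0.039, so true z = reading + 0.039. In xy the fingertips agreed with the picture (centred on the head). Going back with the fingers open.

```bash
python3 -m creep '0 0 0.04 0 0.07;0 0 0.03 0 0.07;0 0 0 0 0.07;0 -0.04 0 0 0.07;0 -0.04 0 0 0.07;0 0 0 0 0.07;0 0 0 0 0.07;0 0 0 0 0.07'
python3 - <<'E'
from h import *
print(proj("side",[.4262,.3368+.0095,.0434]), proj("side",[.4262,.3368,.0434]), get_obs()["tool_pos"])
E
```

```text
time_s: 11.52
tool_pos: [0.4256, 0.3382, 0.0253]
tool_rot: [-180.0, -0.1, 99.9]
force: [-0.9, 1.1, -0.4]
grip_width: 0.0677
grasp_force: 0.0
[352.18503007 308.53394249] [352.52266791 304.44846068] [0.42558225 0.33816474 0.02529416]
```

```bash
python3 -m creep '0 0 -0.03 0 0.07;0 0 -0.015 0 0.07;0 0 -0.015 0 0.07;0 0 0 0 0.07'; python3 -m creep '0 0 0 0 0.05;0 0 0 0 0.03;0 0 0 0 0.03;0 0 0 0 0.03;0 0 0 0 0.03' 5
```

```text
time_s: 12.02
tool_pos: [0.4253, 0.3366, -0.0356]
tool_rot: [-179.9, 0.0, 99.9]
force: [-0.5, -0.8, 0.0]
grip_width: 0.07
grasp_force: 0.0
time_s: 12.65
tool_pos: [0.4262, 0.3368, -0.0343]
tool_rot: [180.0, 0.0, 99.8]
force: [-0.6, -0.8, 1.3]
grip_width: 0.0382
grasp_force: 5.0
```

Gripped at 38.2 mm and 5 N. Next I swing the bear up about its plinth edge; it pivots in the light grip.

```bash
python3 -m creep '0.0008 -0.004 0.008 0 0.03;0.0008 -0.0042 0.009 0 0.03;0.001 -0.006 0.0075 0 0.03;0.0012 -0.0064 0.007 0 0.03;0.0014 -0.0076 0.0055 0 0.03;0.0014 -0.008 0.005 0 0.03;0 0 0 0 0.03' 5; python3 -m creep '0.0016 -0.009 0.0035 0 0.03;0.0016 -0.009 0.0026 0 0.03;0.0016 -0.0093 0.001 0 0.03;0.0016 -0.0093 0.0002 0 0.03;0.0016 -0.0092 -0.0015 0 0.03;0.0016 -0.0092 -0.0022 0 0.03;0 0 0 0 0.03;0 0 0 0 0.03' 5
python3 - <<'E'
from h import *
for c in("top","side"):
    im=cams.read_camera(c);cv2.imwrite(f"pics/{c}5.png",im[...,::-1])
    print(c,[(np.round(d["xy"],1),round(d["p"],2)) for d in finder.tip_of("bear",c)],[(np.round(d["xy"],1),round(d["p"],2),d["mask"].sum()) for d in finder.masks_of("bear",c)])
p=get_obs()["tool_pos"];print(proj("side",[*p[:2],0]),proj("side",[*p[:2],.08]))
a=cv2.imread("pics/top5.png");b=cv2.imread("pics/side5.png")
cv2.imwrite("pics/g6.png",np.hstack([cv2.resize(a[195:285,200:300],(400,360),interpolation=2),cv2.resize(b[240:330,310:400],(360,360),interpolation=2)]))
E
```

```text
time_s: 13.52
tool_pos: [0.4334, 0.2996, 0.0076]
tool_rot: [180.0, 0.0, 99.7]
force: [0.3, -0.1, -0.6]
grip_width: 0.0379
grasp_force: 5.0
time_s: 14.52
tool_pos: [0.4423, 0.2459, 0.011]
tool_rot: [180.0, -0.0, 99.8]
force: [-0.3, 1.0, -0.5]
grip_width: 0.0378
grasp_force: 5.0
top [(array([218.8, 292.1]), 0.89), (array([275.4, 229.9]), 0.43)] [(array([232.9, 296.1]), 0.75, np.int64(555)), (array([274.4, 226.7]), 0.55, np.int64(38))]
side [(array([412.5, 309.4]), 0.83)] [(array([415.3, 294.9]), 0.76, np.int64(609)), (array([228.2, 191.2]), 0.67, np.int64(909)), (array([348. , 265.4]), 0.56, np.int64(210)), (array([302.1, 184. ]), 0.31, np.int64(313))]
[347.44612642 276.0203114 ] [349.9440045 259.5365221]
```

```bash
python3 -m creep '0 0 -0.002 0 0.03;0 0 0 0 0.03' 5|egrep "pos|orce:"; python3 -m creep '0 0 -0.002 0 0.03;0 0 0 0 0.03' 5|egrep "pos|orce:"
python3 - <<'E'
from h import *
im=cams.read_camera("side")
for d in finder.masks_of("bear","side"):
    if abs(d["xy"][0]-348)<12:
        v,u=np.nonzero(d["mask"]);print(d["p"],u.min(),u.max(),v.min(),v.max())
        for r in range(v.min(),v.max()+1): print(r,u[v==r].min(),u[v==r].max(),im[r,u[v==r]].mean(0).round())
p=get_obs()["tool_pos"]
for z in(0,.008,.022,.052,.08):print(z,proj("side",[p[0]+.003,p[1]+.019,z]).round(1))
E
```

```text
tool_pos: [0.4422, 0.2456, 0.0088]
force: [0.5, -0.4, -1.3]
grasp_force: 5.0
tool_pos: [0.4423, 0.2455, 0.0068]
force: [0.6, -0.3, -0.8]
grasp_force: 5.0
0 [345.5 282.7]
0.008 [345.7 281.2]
0.022 [346.1 278.5]
0.052 [347.  272.5]
0.08 [347.9 266.5]
```

Run:
```python
from h import *
for c in("top","side"): cv2.imwrite(f"pics/{c}6.png",cams.read_camera(c)[...,::-1])
a=cv2.imread("pics/top6.png");b=cv2.imread("pics/side6.png")
cv2.imwrite("pics/g7.png",np.hstack([cv2.resize(a[200:270,225:295],(380,380),interpolation=2),cv2.resize(b[235:305,315:385],(420,420),interpolation=2)[:380]]))
```

```text
(no output)
```

View pics/g7.png

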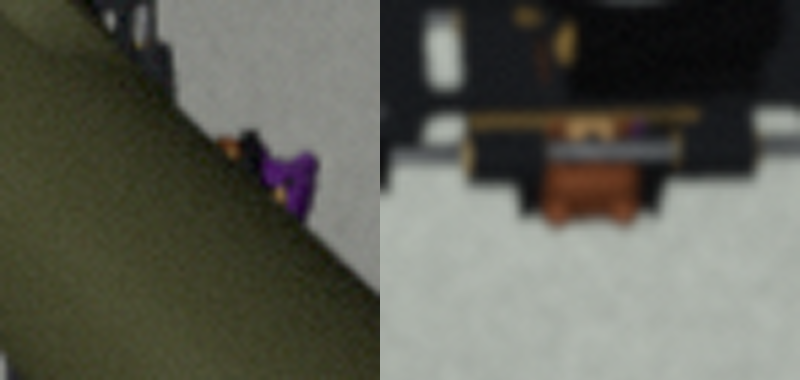

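The bear was carried without pivoting: in side, the top of its head and ears at (590,190) still face +y, and in top its plinth sits at (250,145) close to the purple bear. So 5 N holds it stiff. I'll move clear of the purple bear and loosen to 3 N so it can swing.

```bash
python3 -m creep '0 0 0.02 0 0.03;-0.003 0.02 0.01 0 0.03;-0.003 0.02 0.01 0 0.03;-0.003 0.02 0.01 0 0.03;-0.003 0.02 0 0 0.03' 5; python3 -m creep '0 0 0 0 0.03;0 0 0 0 0.03;0 0 0 0 0.03;0 0 0 0 0.03' 3
cat > bm.py <<'E'
from h import *
# brown + black pixels of the bear in the side view near the tool; compare with predicted outline for tilt
p=get_obs()["tool_pos"].copy();p[2]+=.039+.019
im=cams.read_camera("side");h=cv2.cvtColor(im,cv2.COLOR_RGB2HSV)
u0,v0=proj("side",p).round().astype(int)
br=(h[...,0]<14)&(h[...,1]>110)&(h[...,2]>45);W=np.zeros(br.shape,bool);W[v0-30:v0+50,u0-20:u0+20]=1
v,u=np.nonzero(br&W);print("grasp px",u0,v0,"brown",len(u),u.min(),u.max(),v.min(),v.max())
print([(r,int((v==r).sum()),im[r,int(np.median(u[v==r]))].tolist()) for r in range(v.max()-12,v.max()+1) if (v==r).any()])
for a in(0,30,60,90):
    c,s=np.cos(np.radians(a)),np.sin(np.radians(a));d=np.array([-.173*c,.985*c,s]);f=np.array([.173*s,-.985*s,c]) # z_b, front(-x)
    print(a,"headtop-back",proj("side",p+.012*d-.019*f).round(1),"front top",proj("side",p+.012*d+.015*f).round(1),"plinth back",proj("side",p-.069*d-.019*f).round(1),"plinth front",proj("side",p-.069*d+.019*f).round(1))
E
python3 bm.py
```

```text
time_s: 16.15
tool_pos: [0.4314, 0.3271, 0.0594]
tool_rot: [179.8, -0.1, 99.8]
force: [-0.6, -1.0, -0.4]
grip_width: 0.0381
grasp_force: 5.0
time_s: 16.65
tool_pos: [0.4307, 0.3247, 0.0569]
tool_rot: [180.0, 0.0, 99.7]
force: [0.5, -0.5, -1.3]
grip_width: 0.0382
grasp_force: 3.0
grasp px 354 284 brown 161 345 363 280 294
[(286, 15, [102, 65, 48]), (287, 18, [117, 68, 43]), (288, 18, [123, 72, 45]), (289, 18, [129, 77, 49]), (290, 19, [132, 80, 51]), (291, 18, [138, 87, 57]), (292, 17, [132, 80, 53]), (293, 16, [122, 73, 47]), (294, 11, [108, 72, 54])]
0 headtop-back [353.4 293.8] front top [354.8 286.6] plinth back [349.9 260.1] plinth front [351.3 251.2]
30 headtop-back [354.2 295.6] front top [354.6 281.6] plinth back [349.6 274.4] plinth front [350.  259.8]
60 headtop-back [354.8 294.4] front top [354.  277.4] plinth back [350.3 291.1] plinth front [349.6 274. ]
90 headtop-back [355.1 290.4] front top [353.4 275.3] plinth back [351.8 306.8] plinth front [350.2 290.7]
```

Even 3 N holds it against its own weight. I'll lay it back down and regrip just the top front corner of the head (small contact patch, long lever) so it can swing.

```bash
python3 -m creep '0 0 -0.03 0 0.03;0 0 -0.03 0 0.03;0 0 -0.02 0 0.03;0 0 -0.008 0 0.03;0 0 0 0 0.03' 5; python3 -m creep '0 0 -0.002 0 0.03;0 0 0 0 0.03;0 0 -0.001 0 0.03;0 0 0 0 0.03'
```

```text
time_s: 17.32
tool_pos: [0.4303, 0.3257, -0.031]
tool_rot: [-180.0, 0.0, 99.8]
force: [0.8, -0.5, -0.2]
grip_width: 0.04
grasp_force: 5.0
time_s: 17.82
tool_pos: [0.4303, 0.3264, -0.0333]
tool_rot: [180.0, -0.1, 99.8]
force: [-1.1, 1.4, 5.6]
grip_width: 0.0401
grasp_force: 5.0
```

```bash
python3 bm.py
python3 - <<'E'
from h import *
for c in("top","side"):
    cams.read_camera(c)
    for d in finder.masks_of("bear",c):
        print(c,np.round(d["xy"]),round(d["p"],2),d["mask"].sum(),rect(c,d["mask"],.02)[1])
    print([(d["xy"],d["p"]) for d in finder.tip_of("bear",c)])
E
```

```text
grasp px 350 303 brown 180 343 361 299 316
[(306, 12, [84, 55, 42]), (307, 18, [100, 56, 35]), (308, 17, [106, 57, 32]), (309, 17, [107, 58, 33]), (310, 17, [106, 57, 33]), (311, 17, [106, 56, 33]), (312, 17, [104, 56, 32]), (313, 16, [104, 55, 31]), (314, 15, [102, 53, 30]), (315, 14, [100, 54, 31]), (316, 10, [101, 62, 44])]
0 headtop-back [350.3 311.7] front top [351.4 305.6] plinth back [347.2 279.5] plinth front [348.4 272. ]
30 headtop-back [350.9 313.6] front top [351.2 301. ] plinth back [346.9 292.5] plinth front [347.2 279.3]
60 headtop-back [351.4 312.7] front top [350.8 297. ] plinth back [347.5 308.1] plinth front [346.9 292.1]
90 headtop-back [351.6 309.2] front top [350.2 294.8] plinth back [348.9 323. ] plinth front [347.5 307.6]
top [274. 238.] 0.9 330 ((442.31298828125, 176.0803680419922), (40.203731536865234, 64.74887084960938), 80.52047729492188)
top [228. 300.] 0.59 417 ((280.8365478515625, 274.2294006347656), (90.09877014160156, 41.08393096923828), 76.94280242919922)
[([213.8, 293.4], 0.78), ([270.3, 257.6], 0.61)]
side [349. 310.] 0.84 316 ((425.6949462890625, 334.64215087890625), (45.52406311035156, 42.4560546875), 8.184843063354492)
side [415. 297.] 0.6 613 ((281.9554443359375, 280.10198974609375), (92.40342712402344, 41.457969665527344), 75.08259582519531)
[([411.7, 309.8], 0.77), ([349.9, 296.4], 0.58)]
```

The bear is flat on the table again and has slid about 9 mm in the grip. Opening and regripping near the crown with the fingertips only.

```bash
python3 -m creep '0 0 0 0 0.06;0 0 0 0 0.06;0 0 0 0 0.06;-0.002 0.01 0.01 0 0.06;-0.0015 0.0097 0.01 0 0.06;0 0 0 0 0.06'; python3 -m creep '0 0 0 0 0.03;0 0 0 0 0.03;0 0 0 0 0.03;0 0 0 0 0.03' 3
```

```text
time_s: 18.92
tool_pos: [0.4271, 0.3477, -0.0125]
tool_rot: [179.9, -0.1, 99.9]
force: [-0.2, 0.9, 0.0]
grip_width: 0.0599
grasp_force: 0.0
time_s: 19.42
tool_pos: [0.4268, 0.3449, -0.0143]
tool_rot: [-180.0, 0.0, 99.8]
force: [-1.1, -0.3, -0.8]
grip_width: 0.04
grasp_force: 3.0
```

```bash
python3 -m creep '0 0 0.01 0 0.03;0 0 0.01 0 0.03;0 0 0.01 0 0.03;0 0 0.01 0 0.03;0 0 0 0 0.03' 3; python3 bm.py
```

```text
time_s: 20.05
tool_pos: [0.4276, 0.3458, 0.0271]
tool_rot: [179.9, -0.0, 99.8]
force: [-0.5, 0.6, -2.0]
grip_width: 0.0397
grasp_force: 3.0
grasp px 353 300 brown 309 344 362 295 329
[(317, 12, [101, 68, 43]), (318, 16, [96, 59, 35]), (319, 17, [94, 50, 28]), (320, 17, [96, 50, 28]), (321, 17, [101, 53, 30]), (322, 17, [103, 55, 31]), (323, 16, [106, 57, 33]), (324, 16, [100, 52, 29]), (325, 15, [91, 49, 27]), (326, 15, [83, 45, 27]), (327, 16, [86, 56, 41]), (328, 10, [110, 95, 82]), (329, 7, [106, 74, 57])]
0 headtop-back [353.  309.3] front top [354.3 302.6] plinth back [349.5 275. ] plinth front [350.9 266.7]
30 headtop-back [353.7 311.3] front top [354.1 297.6] plinth back [349.2 288.9] plinth front [349.6 274.7]
60 headtop-back [354.3 310.3] front top [353.6 293.4] plinth back [349.9 305.5] plinth front [349.2 288.5]
90 headtop-back [354.6 306.5] front top [353.  291.1] plinth back [351.4 321.4] plinth front [349.8 305.1]
```

Run:
```python
from h import *
im=cams.read_camera("side")
for r in range(292,342,2): print(r,im[r,338:370:4].tolist())
p=get_obs()["tool_pos"]; print(p)
for dy in(.0,-.02):
  for z in(.0,.03,.041,.06,.08,.12):print(dy,z,proj("side",[p[0],p[1]+dy+.019,z]).round(1))
for d in finder.masks_of("bear","side"): print(d["xy"],d["p"],d["mask"].sum())
```

```text
292 [[26, 27, 29], [26, 28, 30], [28, 30, 32], [21, 24, 25], [18, 18, 18], [17, 18, 17], [21, 21, 23], [19, 20, 19]]
294 [[46, 41, 30], [46, 42, 30], [53, 44, 32], [49, 40, 29], [60, 47, 32], [61, 47, 30], [84, 78, 62], [54, 46, 32]]
296 [[75, 62, 40], [63, 54, 37], [88, 59, 34], [77, 47, 27], [82, 49, 27], [92, 55, 32], [123, 124, 115], [43, 37, 29]]
298 [[30, 31, 31], [28, 29, 31], [75, 49, 36], [75, 50, 41], [73, 49, 41], [83, 56, 46], [84, 87, 84], [43, 46, 47]]
300 [[26, 28, 31], [26, 27, 30], [75, 72, 69], [84, 86, 87], [90, 92, 95], [83, 85, 87], [80, 84, 86], [79, 83, 85]]
302 [[25, 28, 31], [27, 29, 32], [69, 62, 57], [109, 99, 87], [111, 101, 89], [110, 96, 82], [63, 63, 63], [57, 60, 62]]
304 [[23, 25, 27], [23, 26, 26], [75, 49, 34], [166, 134, 91], [165, 134, 90], [149, 117, 78], [38, 23, 18], [26, 27, 26]]
306 [[62, 64, 62], [20, 22, 24], [87, 51, 32], [177, 143, 96], [177, 143, 96], [158, 124, 82], [48, 30, 21], [46, 48, 46]]
308 [[158, 164, 157], [65, 66, 62], [94, 52, 30], [174, 139, 92], [176, 140, 94], [161, 125, 82], [85, 72, 63], [111, 115, 110]]
310 [[176, 183, 
[... 1790 characters left out ...]
4, 190, 182], [179, 185, 177], [181, 187, 179]]
338 [[175, 180, 173], [180, 186, 178], [180, 187, 178], [181, 188, 180], [179, 185, 177], [185, 191, 183], [180, 186, 179], [179, 185, 177]]
340 [[172, 178, 171], [179, 185, 177], [178, 184, 176], [183, 189, 181], [177, 184, 176], [180, 186, 179], [179, 185, 177], [179, 185, 178]]
[0.42694093 0.34513018 0.02601086]
0.0 0.0 [349.7 323.8]
0.0 0.03 [350.7 318.7]
0.0 0.041 [351.1 316.8]
0.0 0.06 [351.8 313.3]
0.0 0.08 [352.6 309.5]
0.0 0.12 [354.2 301.5]
-0.02 0.0 [350.4 315.3]
-0.02 0.03 [351.4 310. ]
-0.02 0.041 [351.8 308. ]
-0.02 0.06 [352.5 304.4]
-0.02 0.08 [353.3 300.5]
-0.02 0.12 [355.  292.3]
[352.9, 316.1] 0.77 504
[414.7, 296.2] 0.77 606
```

The side pixel rows show tan belly at 302-310, snout at 312-317 and ears at 330. So the bear lies face-up, gripped on the torso rather than the head. I'll set it down, back off, and re-measure it unobstructed.

```bash
python3 -m creep '0 0 -0.02 0 0.03;0 0 -0.016 0 0.03;0 0 -0.004 0 0.03;0 0 0 0 0.06;0 0 0 0 0.07;0 0 0.03 0 0.07;0 -0.04 0.06 0 0.07;0 -0.06 0.03 0 0.07'; python3 -m creep '0 -0.06 0 0 0.07;0 0 0 0 0.07' | head -2;  python3 - <<'E'
from h import *
for c in("side","top"):
    im=cams.read_camera(c);cv2.imwrite(f"pics/{c}8.png",im[...,::-1])
    for d in finder.masks_of("bear",c):
        r=rect(c,d["mask"],.02);print(c,np.round(d["xy"],1),round(d["p"],2),d["mask"].sum(),im[d["mask"]].mean(0).round(),r)
    print([(np.round(d["xy"],1),round(d["p"],2)) for d in finder.tip_of("bear",c)])
im=cv2.imread("pics/side8.png")[...,::-1]
for r in range(270,336,2): print(r,*["%d/%d/%d"%tuple(x) for x in im[r,340:368:4]])
E
```

```text
time_s: 21.2
tool_pos: [0.4278, 0.2575, 0.0987]
tool_rot: [179.8, -0.2, 100.1]
force: [1.2, -0.8, 0.9]
grip_width: 0.0693
grasp_force: 0.0
time_s: 21.45
tool_pos: [0.4297, 0.186, 0.0958]
side [416.1 300. ] 0.88 602 [86. 64. 78.] (array([0.28082706, 0.2815438 ]), ((280.50042724609375, 279.8683166503906), (92.07705688476562, 40.01228332519531), 75.94456481933594))
side [357.1 250.2] 0.84 582 [97. 71. 98.] (array([0.4262504 , 0.18333649]), ((427.9017639160156, 180.8888702392578), (57.992698669433594, 86.94368743896484), 83.30886840820312))
[(array([414.1, 311.7]), 0.94), (array([348.9, 301.1]), 0.83), (array([370.8, 251.8]), 0.7)]
top [223.7 296.6] 0.69 287 [83. 61. 73.] (array([0.28381312, 0.29500787]), ((284.4920349121094, 290.85858154296875), (56.68421173095703, 38.77678298950195), 72.7182388305664))
top [277.3 235.4] 0.67 128 [64. 39. 74.] (array([0.45020927, 0.16751602]), ((444.6484375, 169.66371154785156), (50.02089309692383, 29.205677032470703), 3.6487932205200195))
top [200.5 240.3] 0.47 160 [90. 64. 42.] (array([0.41691498, 0.37736415]), ((419.38629150390625, 376.06182861328125
[... 2092 characters left out ...]
7/170
318 163/169/161 89/66/54 102/63/39 143/108/72 133/99/64 90/65/53 172/177/169
320 162/167/160 103/91/80 79/46/27 157/126/84 152/121/80 83/68/58 168/174/167
322 164/170/162 127/124/115 88/49/29 152/121/81 143/113/75 75/48/35 167/174/165
324 167/173/165 131/129/120 84/44/23 111/77/49 100/67/42 72/42/28 165/171/163
326 167/173/166 121/118/109 84/43/24 81/44/24 79/42/23 74/41/26 168/174/166
328 165/171/164 127/125/115 94/49/28 96/50/29 94/49/28 85/47/28 170/176/168
330 165/172/164 134/134/126 96/51/28 98/53/31 96/50/28 86/49/30 171/176/169
332 169/176/167 147/150/141 85/44/24 82/43/24 81/45/26 81/46/29 169/176/167
334 172/179/170 153/154/146 105/60/37 92/74/62 94/73/60 103/59/37 168/173/165
```

Run:
```python
from h import *
im=cv2.imread("pics/side8.png")[...,::-1].astype(int)
m=(im.sum(2)<330);W=np.zeros(m.shape,bool);W[290:345,335:372]=1;m&=W
for z,rs in((.038,(296,298)),(.034,(302,306)),(.03,(310,314)),(.034,(324,328,331)),):
    for r in rs:
        u=np.nonzero(m[r])[0];a,b,c=plane("side",[(u.min()-.5,r),((u.min()+u.max())/2,r),(u.max()+.5,r)],z);print(r,u.min(),u.max(),"c",b.round(4),"w",np.linalg.norm(a-c).round(4))
print(plane("side",[(350,294.7)],.038),plane("side",[(354,336)],.034), plane("side",[(354,337)],.01))
t=cams.read_camera("top");h=cv2.cvtColor(t,cv2.COLOR_RGB2HSV);m=(t.astype(int).sum(2)<260)
W=np.zeros(m.shape,bool);W[215:270,180:262]=1
for u in range(190,236,3):
    v=np.nonzero((m&W)[:,u])[0]; print(u,(v.min(),v.max()) if len(v) else 0,end=" ")
print(plane("top",[(195,245)],.03))
```

```text
296 344 359 c [0.4298 0.3147 0.038 ] w 0.0363
298 343 359 c [0.4305 0.3197 0.038 ] w 0.0384
302 342 358 c [0.4318 0.3277 0.034 ] w 0.0383
306 343 359 c [0.4288 0.3367 0.034 ] w 0.0381
310 343 360 c [0.4268 0.3441 0.03  ] w 0.0402
314 343 361 c [0.425  0.3531 0.03  ] w 0.0421
324 345 361 c [0.4213 0.3767 0.034 ] w 0.0369
328 345 362 c [0.4195 0.3853 0.034 ] w 0.0388
331 345 361 c [0.4201 0.3918 0.034 ] w 0.0364
[[0.43343458 0.31206648 0.038     ]] [[0.41716616 0.4021188  0.034     ]] [[0.415594   0.39572109 0.01      ]]
190 (np.int64(215), np.int64(216)) 193 (np.int64(215), np.int64(249)) 196 (np.int64(215), np.int64(248)) 199 (np.int64(215), np.int64(248)) 202 (np.int64(215), np.int64(248)) 205 (np.int64(215), np.int64(248)) 208 (np.int64(215), np.int64(253)) 211 (np.int64(215), np.int64(258)) 214 (np.int64(215), np.int64(262)) 217 (np.int64(215), np.int64(266)) 220 (np.int64(215), np.int64(269)) 223 (np.int64(215), np.int64(269)) 226 (np.int64(215), np.int64(269)) 229 (np.int64(215), np.int64(269)) 232 (np.int64(215), np.int64(269)) 235 (np.int64(215), np.int64(269)) [[0.41055079 0.37992533 0.03      ]]
```

Everything fits now. Bear origin y is 0.312, axis about 101°, face-up. During the previous descent it had swung upright, then tipped on release because the palm was touching its head. I'll regrip near the crown at 3 N, lift, and let it swing.

```bash
python3 -m creep '0 0.06 0 0 0.06;-0.003 0.06 0 1 0.06;-0.003 0.06 0 0 0.06;-0.003 0.019 -0.04 0 0.06;0 0 -0.04 0 0.06;0 0 0 0 0.06'; python3 -c "
from cell import get_obs;print(get_obs()['tool_pos'])"
```

```text
time_s: 22.55
tool_pos: [0.4143, 0.3939, 0.0126]
tool_rot: [-179.6, 0.1, 101.1]
force: [0.7, 0.2, 0.4]
grip_width: 0.0599
grasp_force: 0.0
[0.4142697  0.39387975 0.01260672]
```

```bash
python3 -m creep '0.004 -0.007 -0.015 0 0.06;0 0 0 0 0.06' | grep pos
```

```text
tool_pos: [0.423, 0.3858, 0.0008]
```

```bash
python3 -m creep '0 0 -0.014 0 0.06;0 0 -0.012 0 0.06;0 0 0 0 0.05;0 0 0 0 0.03;0 0 0 0 0.03;0 0 0 0 0.03;0 0 0 0 0.03' 3; python3 -m creep '0 0 0.015 0 0.03;0 0 0.02 0 0.03;0 0 0.02 0 0.03;0 0 0.02 0 0.03;0 0 0 0 0.03;0 0 0 0 0.03' 3; python3 bm.py
```

```text
time_s: 23.68
tool_pos: [0.422, 0.3874, -0.0248]
tool_rot: [180.0, -0.0, 100.8]
force: [-1.0, 0.3, 1.1]
grip_width: 0.0384
grasp_force: 3.0
time_s: 24.42
tool_pos: [0.4219, 0.3865, 0.0495]
tool_rot: [-180.0, 0.0, 100.8]
force: [0.1, 0.5, -0.2]
grip_width: 0.0378
grasp_force: 3.0
grasp px 355 315 brown 208 345 365 311 329
[(320, 17, [97, 59, 42]), (321, 18, [107, 60, 36]), (322, 17, [113, 62, 37]), (323, 17, [119, 68, 42]), (324, 19, [120, 68, 41]), (325, 19, [115, 65, 38]), (326, 18, [111, 60, 35]), (327, 17, [102, 55, 31]), (328, 16, [86, 46, 25]), (329, 13, [62, 36, 22])]
0 headtop-back [355.2 324.5] front top [356.7 318. ] plinth back [351.4 287.3] plinth front [352.9 279. ]
30 headtop-back [355.9 326.8] front top [356.4 312.6] plinth back [351.  301.8] plinth front [351.4 287. ]
60 headtop-back [356.6 326. ] front top [355.8 308. ] plinth back [351.7 319.4] plinth front [351.  301.3]
90 headtop-back [356.9 322.1] front top [355.2 305.3] plinth back [353.4 336.6] plinth front [351.7 318.9]
```

```bash
cat >> bm.py <<'E'
for r in range(v0+4,v0+30,2): print(r,*["%d/%d/%d"%tuple(x) for x in im[r,u0-8:u0+8:3]])
E
python3 -m creep '0 0 0.03 0 0.03;0 0 -0.03 0 0.03;0 0 0.03 0 0.03;0 0 -0.03 0 0.03;0 0 0 0 0.03' 3 | egrep "pos|width"; python3 bm.py
```

```text
tool_pos: [0.4203, 0.3851, 0.0474]
grip_width: 0.0378
grasp px 356 315 brown 213 345 365 311 330
[(320, 16, [98, 58, 42]), (321, 17, [105, 57, 35]), (322, 17, [108, 59, 33]), (323, 17, [112, 62, 36]), (324, 19, [113, 63, 38]), (325, 19, [111, 61, 35]), (326, 18, [107, 58, 33]), (327, 17, [100, 53, 30]), (328, 16, [89, 46, 27]), (329, 15, [71, 38, 24]), (330, 8, [50, 28, 19])]
0 headtop-back [355.9 324.3] front top [357.4 317.8] plinth back [352.1 287.2] plinth front [353.6 279. ]
30 headtop-back [356.7 326.6] front top [357.1 312.5] plinth back [351.7 301.7] plinth front [352.1 286.9]
60 headtop-back [357.3 325.8] front top [356.6 307.8] plinth back [352.4 319.2] plinth front [351.7 301.2]
90 headtop-back [357.7 321.9] front top [355.9 305.2] plinth back [354.1 336.4] plinth front [352.4 318.8]
319 42/39/39 84/74/71 85/72/67 88/68/62 85/67/61 90/64/54
321 51/36/30 101/59/37 99/56/33 105/57/35 98/53/31 109/62/37
323 64/38/27 100/56/33 111/62/37 109/60/35 101/55/31 93/51/30
325 86/47/28 111/62/36 111/61/35 108/59/34 104/56/32 92/53/34
327 84/43/24 103/55/32 100/53/30 98/52/30 93/50/28 99/75/62
329 66/36/21 71/38/21 69/36/20 65/36/22 63/41/30 148/148/140
331 31/23/19 30/21/18 29/21/19 26/20/19 39/37/36 170/176/169
333 61/63/60 67/70/66 72/75/72 81/84/80 90/94/89 173/180/172
335 161/169/160 164/170/162 167/173/166 174/180/172 170/176/168 179/184/177
337 184/190/182 184/190/182 184/190/182 188/195/187 186/193/184 180/187/179
339 185/192/183 185/192/184 180/186/179 183/190/182 185/191/183 180/186/178
341 182/189/180 187/193/185 185/192/184 182/187/180 183/190/182 181/188/180
343 182/188/180 186/192/184 186/193/185 179/185/178 183/190/182 186/192/184
```

The plinth's black edge now shows at rows 331-334 below the head, which means the bear hangs about 80° upright. Lowering it to square it on the table.

```bash
python3 -m creep '0 0 -0.015 0 0.03;0 0 -0.01 0 0.03;0 0 0 0 0.03' 3| egrep "pos|force:|width"; python3 -m creep '0 0 -0.003 0 0.03;0 0 0 0 0.03'| egrep "pos|force:|width";python3 -m creep '0 0 -0.003 0 0.03;0 0 0 0 0.03'| egrep "pos|force:|width";python3 -m creep '0 0 -0.003 0 0.03;0 0 0 0 0.03'| egrep "pos|force:|width"
```

```text
tool_pos: [0.4216, 0.3867, 0.0241]
force: [1.1, 0.3, -1.5]
grip_width: 0.038
grasp_force: 3.0
tool_pos: [0.4219, 0.3873, 0.022]
force: [0.3, -0.0, 0.7]
grip_width: 0.0382
grasp_force: 3.0
tool_pos: [0.422, 0.3871, 0.0188]
force: [-0.4, 0.1, 2.6]
grip_width: 0.0378
grasp_force: 3.0
tool_pos: [0.422, 0.3869, 0.0156]
force: [0.3, 0.5, 1.4]
grip_width: 0.0379
grasp_force: 3.0
```

```bash
python3 -m creep '0 0 0 0 0.055;0 0 0 0 0.055;0 0 -0.003 0 0.055;0 0 0 0 0.055'| egrep "pos|force:|width"; python3 bm.py | tail -13; python3 -m creep '0 0 0 0 0.03;0 0 0 0 0.03;0 0 0 0 0.03' 12| egrep "time|pos|force:|width"
```

```text
tool_pos: [0.4217, 0.3868, 0.0124]
force: [-0.0, 0.1, -0.3]
grip_width: 0.0545
grasp_force: 0.0
326 85/85/86 82/82/83 76/75/76 77/74/73 76/72/71 86/84/83
328 76/50/39 74/48/36 74/46/34 74/44/31 74/43/29 118/110/102
330 75/40/22 75/40/24 70/37/20 74/39/22 70/39/24 150/151/142
332 53/28/18 50/29/19 35/22/17 45/27/18 40/29/23 163/168/161
334 19/17/16 18/16/17 14/15/14 16/16/16 22/23/23 159/165/157
336 38/40/39 46/48/46 48/50/48 63/65/62 68/70/67 166/171/163
338 136/141/135 146/152/144 148/153/147 164/171/163 169/175/168 180/187/179
340 179/186/178 182/189/180 184/190/182 180/187/179 183/189/181 183/189/181
342 178/184/177 184/190/182 188/194/186 183/189/182 181/187/179 183/190/182
344 177/183/176 181/188/180 185/191/184 183/189/181 179/186/177 185/191/183
346 181/188/180 181/187/180 185/191/183 181/187/179 182/188/180 186/193/184
348 186/193/185 180/186/178 182/188/180 182/188/181 181/187/179 185/191/183
350 183/190/182 182/188/180 184/190/182 181/186/179 178/184/176 184/190/182
time_s: 27.2
tool_pos: [0.422, 0.3871, 0.0129]
force: [-0.1, 0.0, 0.4]
grip_width: 0.0378
grasp_force: 13.7
```

The bear stands on the table (plinth bottom edge at row 337) and is regripped at 13.7 N. Carrying it high to the tray while turning -93°.

```bash
python3 -m creep '0 0 0.03 0 0.03;0 0 0.045 0 0.03;0 0 0.045 0 0.03;0.005 -0.03 0.04 -5 0.03;0.01 -0.04 0 -8 0.03;0.01 -0.04 0 -8 0.03;0.01 -0.04 0 -8 0.03;0.01 -0.04 0 -8 0.03' 15| egrep "time|pos|rot|width"; python3 -m creep '0.005 -0.04 0 -8 0.03;0.005 -0.04 0 -8 0.03;0.005 -0.04 0 -8 0.03;0.005 -0.04 0 -8 0.03;0 -0.04 0 -8 0.03;0 -0.04 0 -8 0.03;0 0 0 0 0.03' | egrep "time|pos|rot|width"; python3 -c "
from cell import get_obs;print(get_obs()['qpos'])"
```

```text
time_s: 28.2
tool_pos: [0.4669, 0.1956, 0.1727]
tool_rot: [180.0, 0.0, 63.6]
grip_width: 0.038
time_s: 29.08
tool_pos: [0.4863, -0.0469, 0.1724]
tool_rot: [180.0, 0.1, 15.4]
grip_width: 0.0378
[ 53.772957     1.1380141  -51.35281818 104.71964956   0.98341544
  74.62393866 -72.41372413]
```

```bash
python3 -m creep '0.006 -0.04 0 -4 0.03;0.005 -0.041 0 -4 0.03;0 0 0 0 0.03;0 0 0 0 0.03' | egrep "time|pos|rot|width"
python3 - <<'E'
from h import *
g=get_obs()["tool_pos"];b=[g[0]-.008,g[1]-.001,g[2]+.058-.070]
print(g,"pred origin",b,proj("side",b),proj("top",b))
for c in("side","top"):
    im=cams.read_camera(c);cv2.imwrite(f"pics/{c}9.png",im[...,::-1])
    for n in("bear","rabbit","handle"):
        print(c,n,[(np.round(d["xy"],1),round(d["p"],2)) for d in finder.tip_of(n,c)],[(np.round(d["xy"],1),round(d["p"],2),d["mask"].sum()) for d in finder.masks_of(n,c)])
im=cv2.imread("pics/side9.png")
h=cv2.cvtColor(im,cv2.COLOR_BGR2HSV)
u0,v0=proj("side",b).round().astype(int)
for r in range(v0-34,v0+16,2): print(r,*["%d/%d/%d"%tuple(x[::-1]) for x in im[r,u0-12:u0+13:4]])
E
```

```text
time_s: 29.58
tool_pos: [0.4979, -0.1244, 0.1725]
tool_rot: [-179.9, 0.0, 7.7]
grip_width: 0.0376
[ 0.49789515 -0.12436615  0.1725114 ] pred origin [np.float64(0.4898951460988445), np.float64(-0.12536615339992888), np.float64(0.16051139677598944)] [346.13817348 126.84824458] [400.9052113  219.38214804]
side bear [(array([410.5, 313.1]), 0.83), (array([345.1, 126.7]), 0.66)] [(array([355.7, 253.5]), 0.9, np.int64(534)), (array([347.5, 124. ]), 0.75, np.int64(192)), (array([414.5, 295.6]), 0.57, np.int64(649))]
side rabbit [(array([341. , 189.7]), 0.84), (array([326.6, 152.5]), 0.22)] [(array([338.1, 181.8]), 0.54, np.int64(359))]
side handle [(array([326. , 149.4]), 0.72)] [(array([325.8, 156.9]), 0.93, np.int64(776))]
top bear [(array([272.7, 256.1]), 0.97), (array([216.3, 291.4]), 0.59), (array([402.2, 219.7]), 0.4)] [(array([231.6, 295. ]), 0.91, np.int64(550)), (array([273. , 244.1]), 0.72, np.int64(531)), (array([407.9, 223.4]), 0.54, np.int64(84)), (array([406.8, 121. ]), 0.54, np.int64(715))]
top rabbit [(array([354.7, 228. ]), 0.63)] [(array([358.9, 224.7]), 0.69, np.int64(223
[... 1293 characters left out ...]
69/38/22 86/89/84 160/167/159
127 119/123/120 160/165/157 33/35/34 64/35/20 61/31/17 79/81/76 161/167/159
129 123/128/123 144/149/143 37/38/37 32/24/20 34/24/20 68/70/68 157/164/156
131 149/154/148 126/131/127 91/95/90 84/87/84 86/90/85 106/110/105 159/165/158
133 158/164/157 119/123/119 143/149/142 153/159/152 153/159/153 154/159/152 158/165/156
135 158/165/157 144/150/143 126/131/126 161/166/159 161/167/160 162/168/161 160/167/159
137 158/164/157 155/162/154 122/126/122 153/158/151 161/168/160 159/165/158 160/166/159
139 160/166/158 160/165/157 148/154/147 129/133/129 161/166/159 159/165/157 160/166/159
141 159/164/157 158/164/156 159/165/157 122/126/122 153/160/152 162/167/160 158/164/156
```

The predicted bear origin matches what both cameras report to about 1 px, and the bear hangs upright. Lowering it onto the free near-right area.

```bash
python3 -m creep '0 -0.006 -0.03 0 0.03;0 0 -0.04 0 0.03;0 0 -0.04 0 0.03;0 0 -0.025 0 0.03;0 0 -0.01 0 0.03;0 0 0 0 0.03' | egrep "time|pos|force:|width"; python3 -m creep '0 0 -0.003 0 0.03;0 0 0 0 0.03' | egrep "pos|force:"; python3 -m creep '0 0 -0.002 0 0.03;0 0 0 0 0.03' | egrep "pos|force:"
```

```text
time_s: 31.02
tool_pos: [0.4979, -0.1298, 0.0278]
force: [-0.5, 0.1, -1.0]
grip_width: 0.0379
grasp_force: 16.6
tool_pos: [0.4985, -0.1302, 0.0256]
force: [0.0, -0.3, -1.0]
grasp_force: 16.6
tool_pos: [0.4979, -0.13, 0.0229]
force: [0.8, -1.0, -0.9]
grasp_force: 16.6
```

```bash
python3 -m creep '0 0 -0.002 0 0.03;0 0 0 0 0.03' | egrep "pos|force:"; python3 -m creep '0 0 -0.0015 0 0.03;0 0 0 0 0.03' 5| egrep "pos|force:"; python3 -m creep '0 0 -0.0015 0 0.03;0 0 0 0 0.03' 3| egrep "time|pos|force:"
```

```text
tool_pos: [0.4978, -0.1299, 0.0207]
force: [-1.0, 0.3, -0.3]
grasp_force: 16.6
tool_pos: [0.4983, -0.13, 0.0198]
force: [-1.6, 0.6, 2.9]
grasp_force: 7.6
time_s: 32.28
tool_pos: [0.4992, -0.13, 0.0195]
force: [-2.8, 1.2, 11.6]
grasp_force: 9.9
```

```bash
python3 -m creep '0 0 0.002 0 0.03;0 0 0 0 0.045;0 0 0 0 0.056;0 0 0 0 0.056;0 0 0.02 0 0.056;0 0 0.04 0 0.056;0 0 0.05 0 0.056;0 0 0.04 0 0.056' | egrep "time|pos|force:"
python3 - <<'E'
from h import *
r={}
for c in("side","top"):
    im=cams.read_camera(c);cv2.imwrite(f"pics/{c}10.png",im[...,::-1])
    for n in("bear","rabbit","fox","frog","handle","tray"):
        print(c,n,[(np.round(d["xy"],1).tolist(),round(d["p"],2)) for d in finder.tip_of(n,c)],[(np.round(d["xy"],1).tolist(),round(d["p"],2),int(d["mask"].sum())) for d in finder.masks_of(n,c)])
b=[.490,-.131,.007]
print(proj("side",b),proj("top",b))
im=cv2.imread("pics/side10.png");u0,v0=proj("side",b).round().astype(int)
for r in range(v0-36,v0+12,3): print(r,*["%d/%d/%d"%tuple(x[::-1]) for x in im[r,u0-12:u0+13:4]])
E
```

```text
time_s: 33.28
tool_pos: [0.4987, -0.1297, 0.1733]
force: [-0.3, -0.8, -0.2]
grasp_force: 0.0
side bear [([411.1, 311.6], 0.81), ([372.9, 254.9], 0.76), ([225.8, 323.1], 0.74), ([339.2, 163.3], 0.61), ([236.2, 250.4], 0.45)] [([341.5, 157.3], 0.69, 288), ([416.5, 296.2], 0.59, 593), ([355.2, 249.9], 0.55, 579)]
side rabbit [([338.5, 187.2], 0.63)] [([219.1, 311.0], 0.61, 1767), ([341.1, 180.2], 0.57, 323), ([304.7, 185.6], 0.22, 362)]
side fox [([305.8, 194.5], 0.82)] [([305.8, 185.8], 0.82, 374), ([236.0, 249.8], 0.29, 2564)]
side frog [([304.7, 164.1], 0.75), ([344.2, 166.3], 0.44)] [([306.2, 154.1], 0.63, 295)]
side handle [([326.2, 147.3], 0.7)] [([326.0, 155.0], 0.85, 723)]
side tray [([320.8, 179.0], 0.66)] [([322.4, 184.4], 0.67, 4090)]
top bear [([216.7, 289.6], 0.8), ([393.0, 229.0], 0.64), ([270.1, 259.5], 0.59)] [([270.9, 244.1], 0.83, 465), ([230.2, 298.3], 0.68, 476), ([395.4, 229.0], 0.61, 136), ([407.3, 119.4], 0.54, 732)]
top rabbit [([356.2, 225.1], 0.58)] [([324.4, 113.7], 0.68, 659), ([358.1, 224.7], 0.58, 272)]
top fox [([343.9, 186.8], 0.63)] [([269.9, 137.0], 0.6
[... 952 characters left out ...]
/113/76 146/117/80 108/80/53 93/53/32 82/46/28 81/59/39 151/140/118
152 140/113/76 147/118/80 109/82/52 79/43/26 74/40/21 103/78/51 152/137/114
155 138/110/73 145/116/79 130/102/68 68/38/23 64/34/19 138/110/74 153/134/107
158 135/109/74 141/111/75 104/81/55 89/51/32 80/45/27 140/113/76 154/133/102
161 133/106/72 139/110/75 46/36/27 96/79/76 61/33/19 128/102/70 151/128/96
164 130/104/71 135/107/73 56/50/44 140/138/141 71/38/22 127/101/68 149/124/90
167 132/105/72 134/107/73 125/121/121 130/130/134 43/35/31 114/91/61 146/120/84
170 139/111/76 134/114/89 146/146/150 156/156/162 127/122/122 148/118/79 146/118/83
173 141/112/76 152/147/147 132/132/136 160/161/166 104/101/101 152/123/83 142/116/80
```

The bear stands on the tray at about px (342,157) in side and (395,229) in top, let go, with the others upright and unmoved. Next: over the bar, turned by +90°.

```bash
python3 -m creep '0.005 0.008 0 10 0.045;0.005 0.008 0 10 0.045;0.006 0.008 0 10 0.045;0.006 0.008 0 10 0.045;0.006 0.008 0 10 0.045;0.006 0.008 0 10 0.045;0.006 0.008 0 10 0.045;0.003 0.003 0 10 0.045' | egrep "time|pos|rot"; python3 -m creep '0 0 0 9 0.045;0 0 0 0 0.045;0 0 0 0 0.045' | egrep "time|pos|rot"
python3 - <<'E'
from h import *
print(tri((373.9,199.4),(326.2,147.3)),tri((375.7,199.5),(326,149.4)),get_obs()["tool_pos"])
E
```

```text
time_s: 35.58
tool_pos: [0.5412, -0.0703, 0.1699]
tool_rot: [180.0, -0.0, 88.2]
time_s: 35.95
tool_pos: [0.5409, -0.0712, 0.1698]
tool_rot: [180.0, 0.0, 96.6]
[ 0.53832981 -0.06511642  0.13235087] [ 0.54029217 -0.0711311   0.11923951] [ 0.54089533 -0.07115242  0.16981457]
```

```bash
python3 -m creep '0.001 0 -0.03 0.8 0.045;0 0 -0.03 0 0.045;0 0 -0.025 0 0.045;0 0 -0.015 0 0.045;0 0 0 0 0.045' | egrep "time|pos|rot|force"; python3 -m creep '0 0 -0.008 0 0.045;0 0 -0.007 0 0.045;0 0 0 0 0.045' | egrep "pos|force"; python3 -m creep '0 0 0 0 0.03;0 0 0 0 0.02;0 0 0 0 0.01;0 0 0 0 0.01;0 0 0 0 0.01;0 0 0 0 0.01' 15 | egrep "time|pos|width|force"
```

```text
time_s: 36.58
tool_pos: [0.5413, -0.0709, 0.0691]
tool_rot: [-179.9, -0.0, 97.6]
force: [0.8, 1.0, 0.3]
grasp_force: 0.0
tool_pos: [0.5416, -0.071, 0.0545]
force: [-0.3, -1.2, -0.3]
grasp_force: 0.0
time_s: 37.7
tool_pos: [0.5425, -0.0709, 0.055]
force: [2.1, 0.6, -1.4]
grip_width: 0.018
grasp_force: 15.0
```

The bar is gripped (18.0 mm). Gripping firmly and lifting slowly.

```bash
python3 -m creep '0 0 0 0 0.005;0 0 0 0 0.005;0 0 0.003 0 0.005;0 0 0.005 0 0.005;0 0 0.006 0 0.005;0 0 0.006 0 0.005;0 0 0 0 0.005;0 0 0 0 0.005' 55 | egrep "time|pos|rot|width|force"; python3 -c "
from cell import get_obs;o=get_obs();print(o['wrist_torque'],o['force'])"
```

```text
time_s: 38.7
tool_pos: [0.5417, -0.071, 0.0748]
tool_rot: [-180.0, 0.0, 97.6]
force: [-0.5, 0.1, -9.0]
grip_width: 0.0173
grasp_force: 55.0
[-0.02888318 -0.04977036  0.02368973] [-0.48053226  0.07487372 -8.96148455]
```

```bash
python3 -m creep '0 0 0.005 0 0.005;0 0 0.009 0 0.005;0 0 0.012 0 0.005;0 0 0.013 0 0.005;0 0 0.013 0 0.005;0 0 0.012 0 0.005;0 0 0.009 0 0.005;0 0 0.005 0 0.005' | egrep "time|pos|force"; python3 -m creep '0 0 0 0 0.005;0 0 0 0 0.005;0 0 0 0 0.005;0 0 0 0 0.005;0 0 0 0 0.005;0 0 0 0 0.005' | egrep "time|pos|rot|force"
python3 - <<'E'
from h import *
o=get_obs();print(o["wrist_torque"],o["joint_velocities"].round(2))
for c in("side","top"):
    im=cams.read_camera(c);cv2.imwrite(f"pics/{c}11.png",im[...,::-1])
    for n in("bear","rabbit","fox","frog","tray"):
        print(c,n,[(np.round(d["xy"],1).tolist(),round(d["p"],2)) for d in finder.tip_of(n,c)],[(np.round(d["xy"],1).tolist(),round(d["p"],2),int(d["mask"].sum())) for d in finder.masks_of(n,c)])
    # predicted origins if level, +0.1 m
    for n,(x,y) in dict(bear=(.490,-.130),rabbit=(.4868,-.037),fox=(.589,.005),frog=(.599,-.13),tray=(.542,-.070)).items(): print(n,proj(c,[x,y,.107 if n!="tray" else .1]).round(1),end=" ")
    print()
E
```

```text
time_s: 39.7
tool_pos: [0.5421, -0.071, 0.1535]
force: [-0.2, 0.8, -9.0]
grasp_force: 55.0
time_s: 40.45
tool_pos: [0.5419, -0.0709, 0.1528]
tool_rot: [180.0, -0.0, 97.6]
force: [0.4, 0.1, -8.3]
grasp_force: 55.0
[-0.02580087 -0.1072475  -0.00356385] [ 0.01 -0.07 -0.01 -0.03  0.    0.06 -0.02]
side bear [([370.7, 253.2], 0.61), ([344.4, 141.0], 0.59)] [([416.8, 295.8], 0.82, 654), ([355.6, 251.6], 0.78, 550), ([348.9, 126.6], 0.7, 285)]
side rabbit [([342.1, 164.6], 0.84)] [([342.2, 156.8], 0.87, 388)]
side fox [([306.4, 168.7], 0.65)] [([305.4, 158.7], 0.73, 373)]
side frog [([305.0, 136.5], 0.79)] [([304.6, 131.5], 0.75, 360)]
side tray [([325.1, 152.3], 0.87)] [([326.2, 165.3], 0.96, 4096), ([347.3, 127.4], 0.22, 278)]
bear [345.  140.3] rabbit [343.  162.9] fox [303.8 169.9] frog [307.9 136.6] tray [324.5 154.4] 
top bear [([216.7, 292.1], 0.77), ([268.1, 257.4], 0.68), ([400.7, 225.1], 0.55)] [([275.4, 242.8], 0.88, 464), ([231.4, 297.4], 0.88, 545), ([401.8, 228.8], 0.38, 34)]
top rabbit [([363.4, 222.8], 0.8)] [([362.3, 219.3], 0.56, 308), ([332.9, 194.1], 0.3, 601)]
top fox [([347.6, 177.3], 0.8)] [([346.0, 175.0], 0.8, 325)]
top frog [([348.9, 177.0], 0.53)] []
top tray [([371.7, 201.1], 0.83)] [([341.8, 206.2], 0.93, 3804)]
bear [398.3 222.8] rabbit [360.1 221.7] fox [345. 180.] frog [399.3 179.5] tray [374. 201.]
```

All four figures sit where a level tray raised by about 0.1 m puts them, and the tray is still. Handing in.

```bash
python3 -c "
from cell import ticket;print(ticket.sign_off())"
```

```text
the job is handed in; nothing more can be done
None
```

The bear stands on the tray with the other three figures, and I handed the job in with the tray held still and level about 10 cm above the table; the sign-off returned no verdict.

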